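# Stamp the records carton and hold the stamp down

## Robot

A 7-joint arm with a two-finger parallel gripper is mounted at the origin on the work surface. World frame = base frame: x ahead of the robot, y to its left, z up, the work surface at z = 0. Lengths are in mm, angles in rad, forces in N, time in s.
With the tool pointing down it reaches from about 400 to 875 mm from the base axis. Payload 6.5 kg.
Tool frame: the origin (TCP) lies midway between the tips of the shut fingers; the grasp point (between the pads) lies 19 mm behind it; z points along the fingers, x is the direction in which the jaws open and shut, and the axes are right-handed (so a half turn about z gives the same grasp; the last joint's range is limited). The gripper opens to 85 mm and grips with 20 to 120 N. Pads are 22 mm wide; open, the fingers measure 114 mm over their backs; the gripper's body (76 mm by 85 mm) begins 54 mm behind the grasp point. The pads swing forward as they close: fully open they stand 13 mm farther back than shut.
Start: joints at [1.266, 0.536, -0.004, 1.538, 0.003, 1.067, -0.071], TCP at [153.745, -631.548, 231.29] pointing down, gripper open.
Joint ranges: [-2.7, 2.7], [-0.37, 2.16], [-1.27, 1.26], [0.24, 2.4], [-1.31, 4.45], [0.19, 1.91], [-2.76, 2.76]. Speed limits (rad/s): [2.39, 2.39, 3.14, 3.14, 3.14, 3.14, 3.14].

## Interface

Orientations are given as a unit quaternion [x, y, z, w].
In Python, from rig import r gives the robot as it stands. The module is installed in compiled form; this text tells all that it offers.
- The arm moves only by the tool play_rows, never from a script. Its argument "series" is a list of rows, each a list of 7 numbers: the turn, a rotation vector about the tool's x, y, z in degrees, then the shift along the tool's x, y, z in cm, then the opening, from 0 (shut) to 1 (fully open). In form: [[ax, ay, az, x, y, z, fingers], ...]. A call has exactly 5 rows; each row is the pose to reach, as a shift and turn from the pose commanded when the call began, along the tool's axes at that moment; what a row does not reach only later rows make up. A row lasts 1/12 s, in which the tool goes at most 41.7 mm and 7.16 degrees, less where a joint would pass 70% of its speed; a pose out of reach is approached as far as the arm can. A call with a gripper value outside its range is refused whole. The fingers move at their own pace and stop on an object; the grip force is fixed at half the most. Time passes only in rows, so rows that repeat a pose let the fingers close, or fill a call up. It gives the time, the measured TCP pose, the force and the opening at its end, in the units of the state.
- r.read_state(): the state, without advancing time (a new reading comes with each control period).
- r.camera(name): name is "side" or "top" or "wrist"; returns a dict with "pixels" (420x560x3 uint8, red, green, blue), "intrinsics" (3x3 intrinsics, pixels), "dist_coeffs" ([k1, k2, p1, p2, k3] as OpenCV has them; the pictures are not rectified), "R" (3x3) and "t" (3): a world point X has camera coordinates R X + t. Camera axes: x right, y down, z forward; pixel columns grow to the right and rows downward; lengths in mm; the calibration is good to about 2 mm. A picture is of the moment at which its call begins. There is no depth.
- r.finish_job(): hands the job in, once; it reports no verdict.
The state is a dict: "t": time; "joint_pos": joint angles; "joint_vel": joint speeds; "joint_torque": joint torques, N m; "tcp_pos": TCP position; "ee_rot": TCP orientation; "ft_force": force on the tool from outside, world axes, zero at the start; "ft_torque": the same for the moment, N m; "width": opening from 0.0 (shut) to 1.0 (fully open).
Only numpy, scipy, OpenCV 4.12 (cv2) and the standard library are available. Lean on these libraries where they do the work, as an engineer would, in place of code of your own. Each camera call takes 0.05 s, during which the arm holds its last target. There are 200 camera calls.

## Task

Take the largest of the three stamps by its handle, stand it squarely and right way up over the empty printed box on the carton's label, and press its handle all the way down. The label is glossy and the ink needs time to take, so finish while still holding the handle fully down. Make no print anywhere else, do not crush the carton's lid, and leave the two other stamps standing where they are.

Things in the scene. Friction and masses are not known exactly. Their poses are not given: they have to be found in the camera images.
- stamp: the largest stamp: self-inking, loose, steel and black plastic, 0.42 kg, 150 mm high. Open foot frame 80 mm (own y) by 58 mm (own x); origin at the centre of its underside, also the centre of the print (56 mm in y, 32 mm in x); z up. Cheeks and bridge rise to 78 mm; above rides the sprung yoke, 90 mm wide in y, its arms outside the cheeks. Pressed, yoke and grip sink 28 mm; the foot stays.
- stamp_grip (a point): centre of the large stamp's black grip with the handle up, 132 mm above the foot's underside (fixed to the foot: does not sink with the handle). The grip is a rounded block 30 mm in x, 62 mm in y, from 114 to 150 mm high, on the yoke's cross plate, 42 mm in x by 90 mm in y, at 108 to 114 mm
- stamp_front (a point): middle of the front lower edge of the large stamp's foot, 29 mm from its origin along its own -x. The front (-x, with a light grey window on that face of the grip) prints the lower edge of the impression
- stamp_handle (a joint): travel of the large stamp's handle in m: 0 up (at rest), 0.028 fully down on its stop. A spring pushes it up: about 5 N to start it, 12 N at the bottom; it springs back when let go. The die inside turns over and prints as the handle goes down
- carton: shallow cardboard records carton with lid, 250 mm (own x) by 330 mm (own y) by 105 mm high, about 4.5 kg, loose on the table; origin at the centre of its underside. On the lid a white label, 110 mm (x) by 205 mm (y): thick dark heading bar along its top (+x) edge, ruled lines in its +y half, empty printed box in its -y half. A small box of staples lies near the lid's +x, +y corner
- stamp_box (a point): centre of the empty printed box on the label, on the lid's top face, 105 mm above the table. The box is a dark outline 84 mm (own y) by 62 mm (own x), just larger than the large stamp's foot; axes as the carton's: +x to the top of the label (heading bar), -x to its lower edge, z up
- stamp_small: smaller self-inking stamp of the same build, to be left alone: foot 56 mm (y) by 40 mm (x), 111 mm high, 0.2 kg, loose; origin at the centre of its underside
- stamp_round: round black stamp with a waisted knob handle, to be left alone: 46 mm diameter at the foot, 90 mm high, 0.12 kg, loose; origin at the centre of its underside
Things that resemble listed ones, but are neither listed nor needed, are in the scene too. Leave any red or yellow look-alike of the stamp alone.

How it is judged:
By the outcome, as a careful person would: the job done as asked, in the order asked, and still so for the second after the job is handed in, while the arm keeps its last pose, push and grip.
It also fails if it takes over 32 s, if anything falls off the work surface, if the arm or the gripper's body presses on something with over 40 N, if the wrist force passes 120 N, or if a joint passes its speed limit or range.

## Working session

There is one attempt and no reset: what is moved stays moved. The work goes in short steps, Python scripts to look and compute and a tool call to move; the robot and the scene stay as the last step left them, time stands still between calls to the robot, and variables do not carry over. Pictures are saved under pics/ and viewed, about 8 in all and at most 12, crops included, and the job is handed in when it is done.

Besides the shell and the picture viewer there is one more tool, called in YAML: its name, and indented under it one key for each argument. play_rows: Moves the arm, as the interface text tells. Its arguments: {"type":"object","properties":{"series":{"type":"array"}},"required":["series"]}

```bash
mkdir -p pics; cat > h.py <<'E'
import numpy as np, cv2
from scipy.spatial.transform import Rotation as Ro
from rig import r
def snap(n,f):
    c=r.camera(n); cv2.imwrite(f'pics/{f}.png',c['pixels'][:,:,::-1]); np.savez(f'pics/{f}.npz',**c); return c
def load(f): return dict(np.load(f'pics/{f}.npz'))
def ray(c,uv):
    p=cv2.undistortPoints(np.array(uv,float).reshape(-1,1,2),c['intrinsics'],c['dist_coeffs']).reshape(-1,2)
    d=np.c_[p,np.ones(len(p))]@c['R']; return -c['R'].T@c['t'],d
def onz(c,uv,z):
    o,d=ray(c,uv); return o+d*((z-o[2])/d[:,2])[:,None]
def proj(c,X): return cv2.projectPoints(np.array(X,float).reshape(-1,3),cv2.Rodrigues(c['R'])[0],c['t'],c['intrinsics'],c['dist_coeffs'])[0].reshape(-1,2)
E
python3 - <<'E'
from h import *
a=snap('top','top0');b=snap('side','side0')
s=r.read_state();print(s)
for c in(a,b):print((-c['R'].T@c['t']).round(),c['R'].round(2).tolist())
E
```

```text
{'t': 0.1, 'joint_pos': array([ 1.26580321,  0.53710973, -0.00437368,  1.53874527,  0.0026007 ,
        1.06732196, -0.07119897]), 'joint_vel': array([-0.00023572, -0.00257244, -0.00040155, -0.00109195, -0.00088794,
        0.00169841,  0.00070219]), 'joint_torque': array([ 2.66723837e-03, -5.84566176e+01,  1.05180759e+00, -2.59778076e+01,
        1.25791709e-02,  4.54690351e-03, -9.45433385e-06]), 'tcp_pos': array([ 153.55907797, -631.02222512,  230.50013062]), 'ee_rot': array([ 7.86303407e-01, -6.17840050e-01, -6.64495621e-04, -4.26493423e-04]), 'ft_force': array([ 1.03472485, -0.0892326 ,  0.07166213]), 'ft_torque': array([-0.01524559, -0.02637024, -0.01403707]), 'width': 0.9977380092627477}
[ 277.  -80. 1222.] [[-0.01, -1.0, 0.01], [-0.99, 0.01, -0.15], [0.15, -0.01, -0.99]]
[106. 596. 973.] [[-0.88, -0.47, 0.01], [-0.36, 0.66, -0.66], [0.3, -0.59, -0.75]]
```

View pics/top0.png

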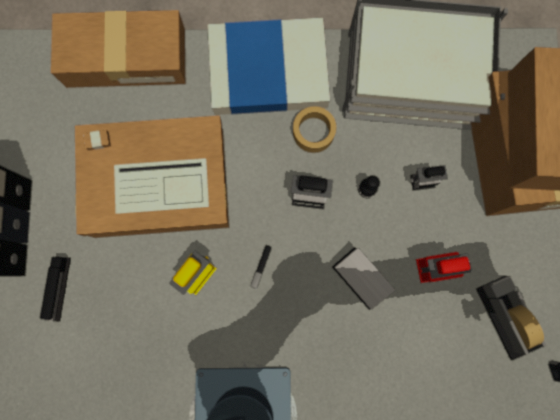

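View pics/side0.png

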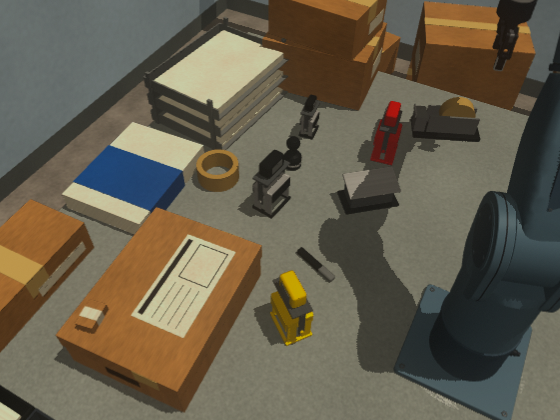

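The top view shows these candidates:
- Large black stamp at (312,187).
- Small stamp at (430,175).
- Round stamp at (369,186).
- Yellow look-alike at (192,272) and red look-alike at (443,266).
- Other objects: black punch (510,315), hole-punch-like item (362,275) and stapler (56,288).

The label's empty box is at (183,190), with the heading bar toward image top (+x world). I'm choosing the one at (312,187) and checking it in a close crop.

```bash
python3 - <<'E'
from h import *
a=load('top0');b=load('side0')
A=cv2.resize(a['pixels'][155:225,275:355],None,fx=5,fy=5,interpolation=2)
S=cv2.resize(b['pixels'][140:224,235:315],None,fx=5,fy=5,interpolation=2)[:350]
L=cv2.resize(a['pixels'][150:220,105:225],None,fx=5,fy=5,interpolation=2)
im=np.zeros((420*0+350+240,800,3),np.uint8); im[:350,:400]=A; im[:350,400:]=S
L=cv2.resize(L,None,fx=.68,fy=.68); im[350:350+238,:408]=L
cv2.imwrite('pics/crop1.png',im[:,:,::-1])
E
```

```text
(no output)
```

View pics/crop1.png

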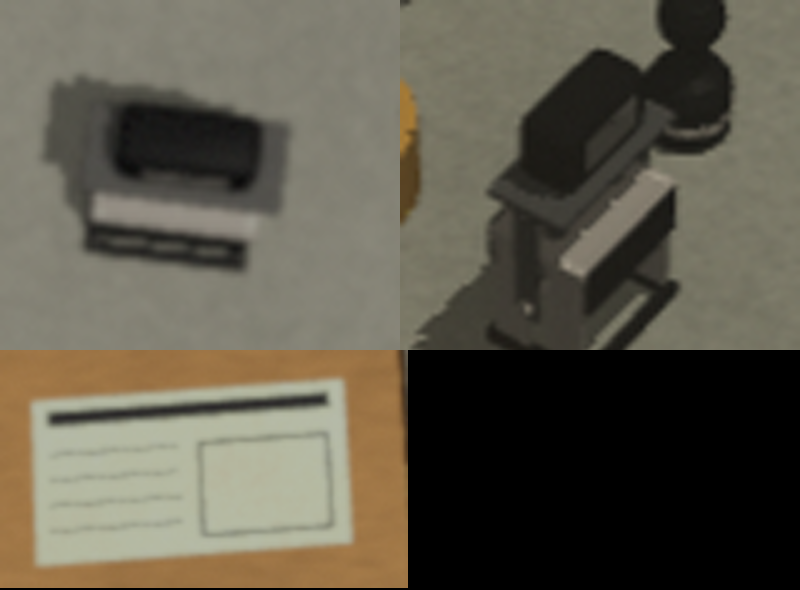

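The crop confirms the choice. It is a black grip on a grey cross plate, with the light window facing -x (image bottom). The empty box is on the right half of the label, with the heading bar on top. Next I measure.

```bash
python3 - <<'E'
from h import *
a=load('top0');b=load('side0')
g=np.array([[115,105],[262,112],[258,185],[112,170]])/5+[275,155]
pl=np.array([[85,95],[290,122],[280,213],[75,185]])/5+[275,155]
for n,p,z in(('grip',g,150),('plate',pl,114)):
    P=onz(a,p,z)[:,:2];print(n,P.round().tolist(),P.mean(0).round(1))
bx=np.array([[198,442],[328,432],[333,526],[205,536]])-[0,350.]
P=onz(a,bx/3.4+[105,150],105)[:,:2];print('box',P.round().tolist(),P.mean(0).round(1))
print([np.linalg.norm(P[i]-P[i-1]).round(1) for i in range(4)])
lab=onz(a,np.array([[30,52],[343,28],[352,192],[37,215]])/3.4+[105,150],105)[:,:2]
for Q in(P,lab):
    for i,j in((1,0),(2,3)):
        d=Q[j]-Q[i];print('yaw',np.degrees(np.arctan2(-d[0],d[1])).round(1),np.linalg.norm(d).round(1))
# side check: grip top back corner etc
gc=np.array([[520,120],[600,48],[640,75],[567,155]])-[400,0]
print('side grip',onz(b,gc/5+[235,140],147)[:,:2].mean(0).round(1))
print('small top',onz(a,[[433,172]],111).round(),'round',onz(a,[[370,183]],90).round())
print('cartonside', onz(a,[[75,125],[221,117],[228,226],[78,234]],105).round().tolist())
E
```

```text
grip [[525.0, -126.0], [522.0, -189.0], [490.0, -187.0], [497.0, -125.0]] [ 508.3 -156.8]
plate [[538.0, -114.0], [525.0, -205.0], [484.0, -200.0], [497.0, -110.0]] [ 511.2 -157.3]
box [[534.0, 174.0], [541.0, 88.0], [478.0, 84.0], [472.0, 167.0]] [506.2 128.4]
[np.float64(63.1), np.float64(85.5), np.float64(63.1), np.float64(83.5)]
yaw 4.3 85.5
yaw 4.3 83.5
yaw 4.3 206.4
yaw 4.0 204.7
side grip [ 510.9 -153.5]
small top [[ 542. -430.  111.]] round [[ 522. -292.   90.]]
cartonside [[656.0, 376.0, 105.0], [674.0, 46.0, 105.0], [423.0, 28.0, 105.0], [407.0, 356.0, 105.0]]
```

play_rows:
  series:
    - [0,0,-3.4,-1.9,-2.3,-0.2,1]
    - [0,0,-6.8,-3.8,-4.6,-0.4,1]
    - [0,0,-10.2,-5.7,-6.9,-0.6,1]
    - [0,0,-13.7,-7.6,-9.2,-0.8,1]
    - [0,0,-17.1,-9.45,-11.5,-1,1]

```text
t: 0.52
tcp_pos: [243.6, -510.9, 241.0]
ee_rot: [0.87, -0.493, -0.0, -0.0]
ft_force: [0.4, 0.2, 0.8]
width: 0.998
```

play_rows:
  series:
    - [0,0,-3.4,-1.1,-2.7,-0.2,1]
    - [0,0,-6.8,-2.2,-5.5,-0.4,1]
    - [0,0,-10.2,-3.4,-8.2,-0.6,1]
    - [0,0,-13.7,-4.5,-11.0,-0.8,1]
    - [0,0,-17.1,-5.7,-13.7,-1,1]

```text
t: 0.93
tcp_pos: [332.3, -392.0, 251.2]
ee_rot: [0.934, -0.358, -0.0, -0.0]
ft_force: [-0.3, -0.4, -0.8]
width: 0.995
```

play_rows:
  series:
    - [0,0,-3.4,-0.3,-3,-0.2,1]
    - [0,0,-6.8,-0.5,-5.9,-0.4,1]
    - [0,0,-10.2,-0.8,-8.9,-0.6,1]
    - [0,0,-13.7,-1.1,-11.8,-0.8,1]
    - [0,0,-17.1,-1.4,-14.8,-1,1]

```text
t: 1.35
tcp_pos: [420.8, -273.0, 261.2]
ee_rot: [0.977, -0.215, -0.0, 0.0]
ft_force: [0.5, 0.2, -0.4]
width: 0.999
```

play_rows:
  series:
    - [0,0,-4.2,0.7,-3.6,0,1]
    - [0,0,-8.5,1.5,-7.2,0,1]
    - [0,0,-12.8,2.2,-10.9,0,1]
    - [0,0,-17.0,3.0,-14.5,0,1]
    - [0,0,-17.0,3.0,-14.5,0,1]

```text
t: 1.77
tcp_pos: [512.9, -147.4, 261.5]
ee_rot: [0.998, -0.063, 0.001, -0.002]
ft_force: [0.0, 0.5, 0.1]
width: 0.997
```

```bash
python3 - <<'E'
from h import *
w=snap('wrist','w1');s=r.read_state();print(s['tcp_pos'],s['ee_rot'])
print((-w['R'].T@w['t']).round(1),w['R'].round(2).tolist())
print(proj(w,[[510,-156,150],[510,-156,114],[510,-156,0]]).round())
E
```

```text
[ 510.86440614 -151.12097438  261.1734619 ] [ 9.97818618e-01 -6.60030946e-02  3.67600315e-04 -1.20936687e-03]
[521.8 -71.1 404.5] [[0.99, -0.13, 0.0], [-0.12, -0.95, 0.3], [-0.03, -0.3, -0.95]]
[[272. 217.]
 [272. 204.]
 [273. 178.]]
```

View pics/w1.png

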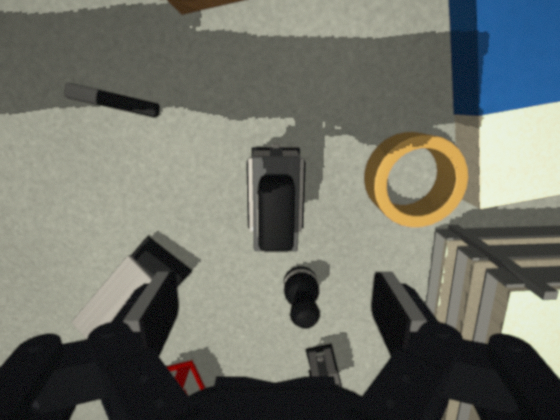

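The wrist view shows the large stamp's grip at about (277,213), nearly aligned with image vertical. I'll zoom in for accurate edges.

```bash
python3 - <<'E'
from h import *
w=load('w1');im=w['pixels'][140:260,235:320]
g=np.clip(im.astype(float)*1.8+10,0,255).astype(np.uint8)
cv2.imwrite('pics/crop2.png',cv2.resize(g,None,fx=5,fy=5,interpolation=2)[:,:,::-1])
E
```

```text
(no output)
```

View pics/crop2.png

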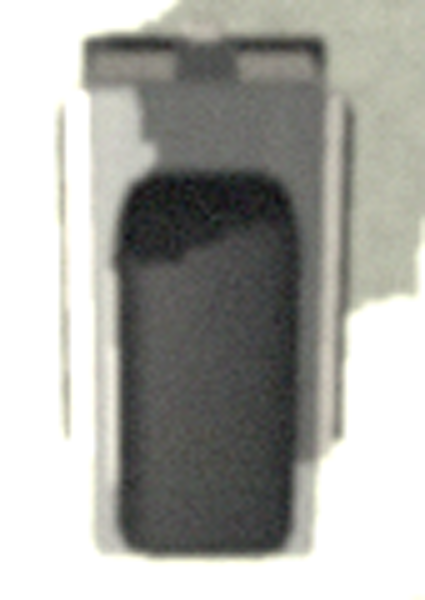

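```bash
python3 - <<'E'
from h import *
w=load('w1')
f=lambda q,z:onz(w,np.array(q,float)/5+[235,140],z)[:,:2]
P=f([[88,85],[325,85],[312,555],[95,555]],114)
print(P.round(1).tolist(),P.mean(0).round(1),[np.linalg.norm(P[i]-P[i-1]).round(1) for i in range(4)])
for i,j in((2,1),(3,0)):
    d=P[j]-P[i];print(np.degrees(np.arctan2(-d[0],d[1])).round(1))
G=f([[118,300],[296,300],[118,500],[292,500],[205,552]],150);print(G.round(1).tolist())
d=(G[0]+G[1]-G[2]-G[3]);print('grip yaw',np.degrees(np.arctan2(-d[0],d[1])))
s=r.read_state();R=Ro.from_quat(s['ee_rot']).as_matrix();print(s['tcp_pos'],np.degrees(np.arctan2(R[1,0],R[0,0])),R[:,2].round(4))
E
```

```text
[[498.5, -111.5], [539.1, -116.7], [527.6, -204.4], [487.0, -199.2]] [ 513. -158.] [np.float64(88.5), np.float64(41.0), np.float64(88.5), np.float64(40.9)]
-7.5
-7.5
[[501.2, -140.6], [528.9, -144.1], [496.4, -174.1], [524.6, -177.7], [509.4, -185.1]]
grip yaw -7.650798939937057
[ 510.86440614 -151.12097438  261.1734619 ] -7.5689463827445715 [ 9.0e-04  2.4e-03 -1.0e+00]
```

play_rows:
  series:
    - [0,0,-0.7,0.41,0.18,3,1]
    - [0,0,-0.7,0.41,0.18,6,1]
    - [0,0,-0.7,0.41,0.18,9,1]
    - [0,0,-0.7,0.41,0.18,12,1]
    - [0,0,-0.7,0.41,0.18,14,1]

```text
t: 2.23
tcp_pos: [510.5, -158.9, 118.4]
ee_rot: [0.998, -0.065, -0.002, -0.0]
ft_force: [-0.3, -0.4, 0.1]
width: 1.003
```

play_rows:
  series:
    - [0,0,0,0,0,0.4,1]
    - [0,0,0,0,0,0.7,1]
    - [0,0,0,0,0,0.7,1]
    - [0,0,0,0,0,0.7,1]
    - [0,0,0,0,0,0.7,1]

```text
t: 2.65
tcp_pos: [513.8, -158.4, 115.7]
ee_rot: [0.998, -0.064, 0.001, 0.0]
ft_force: [0.9, 0.3, 0.6]
width: 0.996
```

play_rows:
  series:
    - [0,0,0,0,0,0.3,1]
    - [0,0,0,0,0,0.3,0.6]
    - [0,0,0,0,0,0.3,0.4]
    - [0,0,0,0,0,0.3,0.3]
    - [0,0,0,0,0,0.3,0.2]

```text
t: 3.07
tcp_pos: [513.0, -157.9, 111.5]
ee_rot: [0.998, -0.064, 0.0, 0.0]
ft_force: [-0.6, 0.4, 4.9]
width: 0.452
```

play_rows:
  series:
    - [0,0,0,0,0,0,0]
    - [0,0,0,0,0,0,0]
    - [0,0,0,0,0,0,0]
    - [0,0,0,0,0,0,0]
    - [0,0,0,0,0,0,0]

```text
t: 3.48
tcp_pos: [513.4, -158.0, 111.6]
ee_rot: [0.998, -0.064, 0.001, 0.0]
ft_force: [1.2, -0.1, 4.1]
width: 0.345
```

play_rows:
  series:
    - [0,0,0,0,0,-1,0]
    - [0,0,0,0,0,-2.5,0]
    - [0,0,0,0,0,-4,0]
    - [0,0,0,0,0,-5.5,0]
    - [0,0,0,0,0,-7,0]

```text
t: 3.9
tcp_pos: [511.3, -157.7, 181.4]
ee_rot: [0.998, -0.064, -0.002, -0.0]
ft_force: [0.3, 1.1, -4.3]
width: 0.341
```

play_rows:
  series:
    - [0,0,0,0,0,-1.5,0]
    - [0,0,0,0,0,-3,0]
    - [0,0,0,0,0,-4.5,0]
    - [0,0,0,0,0,-6,0]
    - [0,0,0,0,0,-7,0]

```text
t: 4.32
tcp_pos: [512.1, -157.8, 252.1]
ee_rot: [0.998, -0.064, -0.001, -0.0]
ft_force: [0.3, -0.7, -4.0]
width: 0.345
```

play_rows:
  series:
    - [0,0,0,-0.3,-1.8,0,0]
    - [0,0,0,-0.7,-4.6,0,0]
    - [0,0,0,-1.2,-7.8,0,0]
    - [0,0,0,-1.7,-11,0,0]
    - [0,0,0,-2.2,-14.1,0,0]

```text
t: 4.73
tcp_pos: [507.7, -13.9, 250.8]
ee_rot: [0.998, -0.064, -0.001, 0.0]
ft_force: [0.7, 0.5, -3.5]
width: 0.343
```

play_rows:
  series:
    - [0,0,-3,-0.5,-3.2,0,0]
    - [0,0,-6,-1,-6.4,0,0]
    - [0,0,-9,-1.4,-9.4,0,0]
    - [0,0,-11.6,-1.9,-12.2,0,0]
    - [0,0,-11.6,-2.15,-14.2,0,0]

```text
t: 5.15
tcp_pos: [504.0, 131.2, 250.9]
ee_rot: [0.999, 0.04, -0.001, -0.0]
ft_force: [0.8, 0.3, -3.5]
width: 0.345
```

play_rows:
  series:
    - [0,0,0,0,0,0,0]
    - [0,0,0,0,0,0,0]
    - [0,0,0,0,0,0,0]
    - [0,0,0,0,0,0,0]
    - [0,0,0,0,0,0,0]

```text
t: 5.57
tcp_pos: [505.7, 126.9, 251.0]
ee_rot: [0.999, 0.036, -0.0, 0.0]
ft_force: [-0.2, 0.4, -3.8]
width: 0.34
```

```bash
python3 - <<'E'
from h import *
w=snap('wrist','w2');t=snap('top','t2');d=snap('side','s2');s=r.read_state();R=Ro.from_quat(s['ee_rot']).as_matrix();print(s['tcp_pos'],np.degrees(np.arctan2(R[1,0],R[0,0])),R[:,2].round(4))
up=lambda i:cv2.resize(i,None,fx=2.5,fy=2.5,interpolation=2)
im=np.zeros((600,800,3),np.uint8)
im[:420,:400]=w['pixels'][:,80:480]
x=up(t['pixels'][140:260,100:260]);im[:300,400:]=x
x=up(d['pixels'][150:270,130:290]);im[300:,400:]=x
im=np.clip(im.astype(float)*1.4,0,255).astype(np.uint8)
cv2.imwrite('pics/c3.png',im[:,:,::-1])
E
```

```text
[505.77158603 127.59252777 251.24884341] 4.214043355019293 [-1.e-04 -3.e-04 -1.e+00]
```

View pics/c3.png

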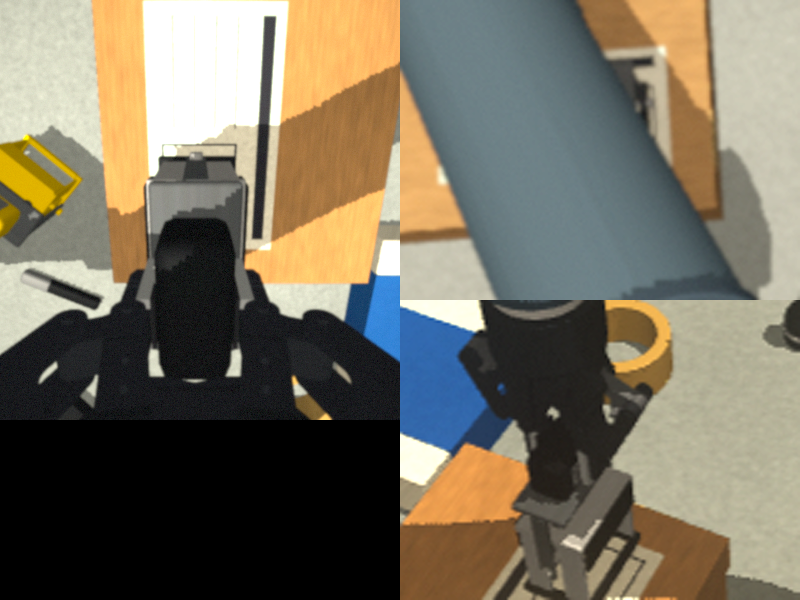

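The wrist view shows the box's +y edge at row ~145, from (242,145) to (317,145), and the foot frame just below it at row ~150. In the side view the stamp hangs level above the box. I'll descend close to the lid and compare.

play_rows:
  series:
    - [0,0,0,0,0,0.6,0]
    - [0,0,0,0,0,1.4,0]
    - [0,0,0,0,0,2.2,0]
    - [0,0,0,0,0,2.6,0]
    - [0,0,0,0,0,2.6,0]

```text
t: 6.13
tcp_pos: [504.7, 128.0, 223.7]
ee_rot: [0.999, 0.037, -0.001, 0.0]
ft_force: [-1.2, 0.7, -4.4]
width: 0.342
```

```bash
python3 - <<'E'
from h import *
w=load('w2')
print('w2 box edge',onz(w,[[242,145],[317,145]],105).round(1).tolist())
w=snap('wrist','w3');d=snap('side','s3');s=r.read_state();R=Ro.from_quat(s['ee_rot']).as_matrix();print(s['tcp_pos'],np.degrees(np.arctan2(R[1,0],R[0,0])),R[:,2].round(4),s['ft_force'])
im=np.zeros((600,800,3),np.uint8)
im[:300,:]=cv2.resize(w['pixels'][120:195,200:400],None,fx=4,fy=4,interpolation=2)
im[300:,:]=cv2.resize(d['pixels'][225:300,120:320],None,fx=4,fy=4,interpolation=2)
im=np.clip(im.astype(float)*1.5,0,255).astype(np.uint8)
cv2.imwrite('pics/c4.png',im[:,:,::-1])
E
```

```text
w2 box edge [[474.5, 168.2, 105.0], [538.1, 172.9, 105.0]]
[505.56284933 128.40507249 224.95599987] 4.296132003180569 [-7.e-04  0.e+00 -1.e+00] [ 1.03155335e-03  7.99743677e-02 -4.02240009e+00]
```

View pics/c4.png

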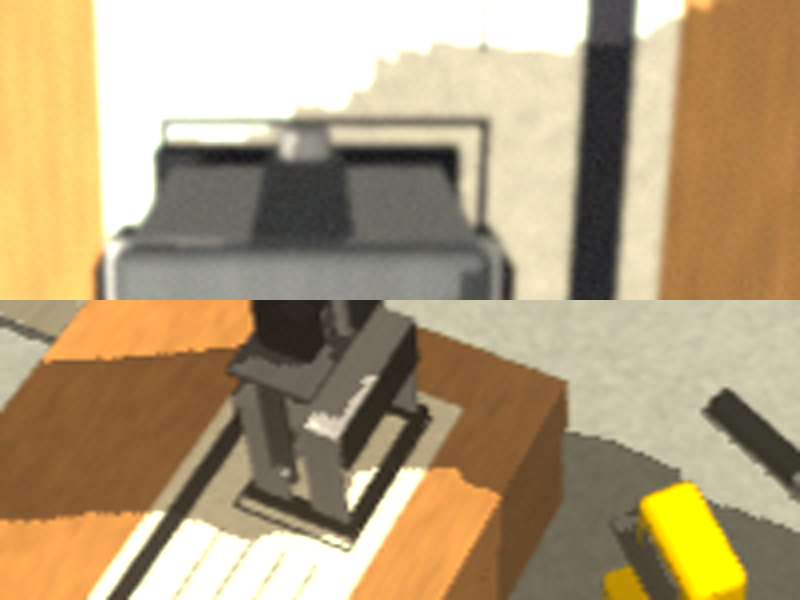

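The wrist crop shows the box edge spanning columns (165–487)/4 and the foot's edge (160–457)/4, so the foot sits a few mm toward -x. I'll compute the offset.

```bash
python3 - <<'E'
from h import *
w=load('w3');d=load('s3')
f=lambda q,z:onz(w,np.array(q,float)/4+[200,120],z)[:,:2].round(1).tolist()
print('box',f([[163,121],[488,121]],105),'heading bar',f([[582,50],[633,50],[575,295],[614,295]],105), 'label L',f([[95,30],[102,220]],105),'label R',f([[686,10],[660,295]],105))
for z in(113,118,121):print('foot',z,f([[158,149],[459,149]],z))
g=lambda q,z:onz(d,(np.array(q,float)-[0,300])/4+[120,225],z)[:,:2].round(1).tolist()
print('side box +y-edge corners',g([[235,503],[350,549]],105),'-x edge far',g([[430,410]],113))
for z in(113,118):print('side foot',z,g([[243,487],[355,532],[430,410]],z))
E
```

```text
box [[474.8, 168.6], [537.4, 173.4]] heading bar [[553.7, 188.2], [563.4, 188.9], [559.0, 140.2], [566.8, 140.8]] label L [[461.1, 184.8], [463.6, 148.2]] label R [[572.4, 197.1], [576.1, 141.5]]
foot 113 [[474.8, 164.4], [531.4, 168.7]]
foot 118 [[475.3, 165.2], [530.7, 169.4]]
foot 121 [[475.6, 165.7], [530.4, 169.9]]
side box +y-edge corners [[536.4, 174.2], [473.7, 169.8]] -x edge far [[479.3, 87.6]]
side foot 113 [[534.3, 168.7], [473.4, 164.8], [479.3, 87.6]]
side foot 118 [[531.8, 171.2], [471.2, 167.3], [477.1, 90.5]]
```

play_rows:
  series:
    - [0,0,0,0.29,-0.23,0,0]
    - [0,0,0,0.29,-0.23,0.2,0]
    - [0,0,0,0.29,-0.23,0.5,0]
    - [0,0,0,0.29,-0.23,0.5,0]
    - [0,0,0,0.29,-0.23,0.5,0]

```text
t: 6.65
tcp_pos: [508.3, 130.8, 220.1]
ee_rot: [0.999, 0.037, -0.0, 0.0]
ft_force: [-0.3, -0.4, -3.7]
width: 0.344
```

```bash
python3 - <<'E'
from h import *
w=snap('wrist','w4');d=snap('side','s4');s=r.read_state();R=Ro.from_quat(s['ee_rot']).as_matrix();print(s['tcp_pos'],np.degrees(np.arctan2(R[1,0],R[0,0])),R[:,2].round(4),s['ft_force'])
im=np.zeros((600,800,3),np.uint8)
im[:300,:]=cv2.resize(w['pixels'][120:170,220:353],(800,300),interpolation=2)
im[300:,:]=cv2.resize(d['pixels'][240:290,140:273],(800,300),interpolation=2)
im=np.clip(im.astype(float)*1.5,0,255).astype(np.uint8)
cv2.imwrite('pics/c5.png',im[:,:,::-1])
E
```

```text
[508.39206954 130.83847235 220.27611819] 4.28504308146347 [-1.e-04 -0.e+00 -1.e+00] [-1.13509734  0.119268   -3.07871629]
```

View pics/c5.png

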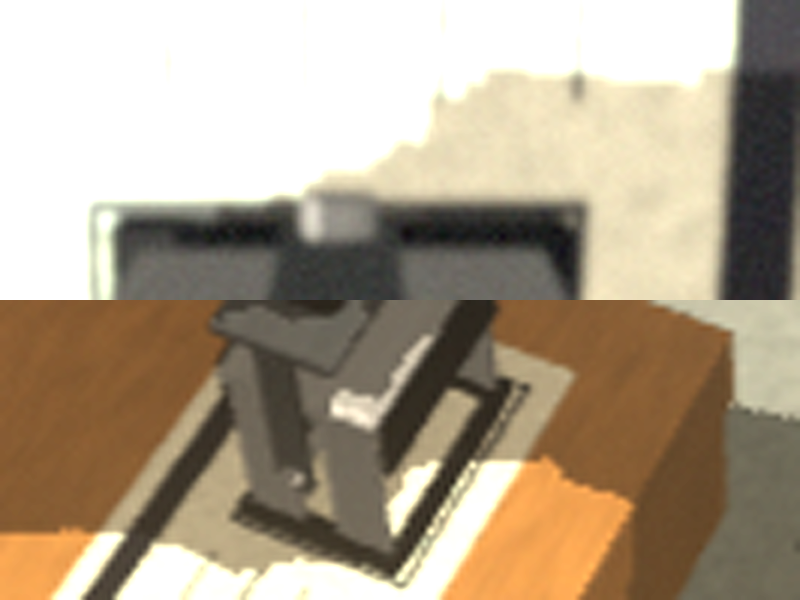

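```bash
python3 - <<'E'
from h import *
w=load('w4');d=load('s4')
f=lambda q,z:onz(w,np.array(q,float)/[800/133,6]+[220,120],z)[:,:2]
g=lambda q,z:onz(d,(np.array(q,float)-[0,300])/[800/133,6]+[140,240],z)[:,:2]
ax=np.radians(4.3);U=np.array([[np.cos(ax),np.sin(ax)],[-np.sin(ax),np.cos(ax)]])
P=f([[94,206],[583,206]],105)
for z in (107.5,108.7):
    Q=f([[112,214],[578,214]],z);print('wrist',np.linalg.norm(P[1]-P[0]).round(1),np.linalg.norm(Q[1]-Q[0]).round(1),'foot-box along own x,y (want 0,-2)',(U@(Q.mean(0)-P.mean(0))).round(2))
    A=g([[233,518],[402,584],[528,386]],105);B=g([[236,510],[395,571],[512,383]],z)
    print('side',[(U@v).round(1).tolist() for v in B-A],'want (-2,-2),(2,-2),(2,2)')
E
```

```text
wrist 62.2 58.8 foot-box along own x,y (want 0,-2) [ 0.81 -0.65]
side [[-0.5, -1.7], [3.3, -2.0], [4.4, 2.6]] want (-2,-2),(2,-2),(2,2)
wrist 62.2 58.5 foot-box along own x,y (want 0,-2) [ 0.8  -0.47]
side [[-1.0, -1.1], [2.9, -1.4], [3.9, 3.3]] want (-2,-2),(2,-2),(2,2)
```

play_rows:
  series:
    - [0,0,0,-0.09,0.08,0,0]
    - [0,0,0,-0.09,0.08,0,0]
    - [0,0,0,-0.09,0.08,0.1,0]
    - [0,0,0,-0.09,0.08,0.2,0]
    - [0,0,0,-0.09,0.08,0.25,0]

```text
t: 7.17
tcp_pos: [507.9, 130.0, 218.4]
ee_rot: [0.999, 0.037, 0.0, 0.0]
ft_force: [-0.4, -1.4, 4.5]
width: 0.343
```

play_rows:
  series:
    - [0,0,0,0,0,0,0]
    - [0,0,0,0,0,0.05,0]
    - [0,0,0,0,0,0.1,0]
    - [0,0,0,0,0,0.15,0]
    - [0,0,0,0,0,0.15,0]

```text
t: 7.58
tcp_pos: [507.9, 130.0, 216.4]
ee_rot: [0.999, 0.037, 0.0, -0.0]
ft_force: [-0.1, -1.5, 4.3]
width: 0.344
```

Contact: the force went from -4 to +4.5 N. I'll take one look at the seated foot before pressing (picture 9).

```bash
python3 - <<'E'
from h import *
w=snap('wrist','w5');d=snap('side','s5')
im=np.zeros((600,800,3),np.uint8)
im[:300,:]=cv2.resize(w['pixels'][120:170,220:353],(800,300),interpolation=2)
im[300:,:]=cv2.resize(d['pixels'][240:290,140:273],(800,300),interpolation=2)
cv2.imwrite('pics/c6.png',im[:,:,::-1])
E
```

```text
(no output)
```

View pics/c6.png

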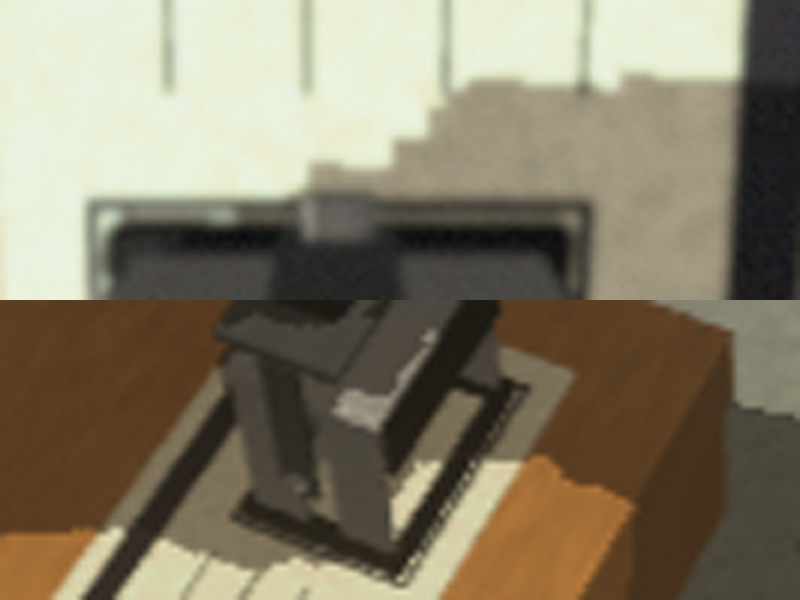

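The foot is seated on the lid inside the outline, with even margins: left ~18 px, right ~20 px, top ~18 px (about 2 mm). Now I press.

play_rows:
  series:
    - [0,0,0,0,0,0.4,0]
    - [0,0,0,0,0,0.8,0]
    - [0,0,0,0,0,1.2,0]
    - [0,0,0,0,0,1.6,0]
    - [0,0,0,0,0,2.0,0]

```text
t: 8.1
tcp_pos: [508.1, 130.0, 196.8]
ee_rot: [0.999, 0.037, 0.001, 0.0]
ft_force: [-0.8, -1.7, 10.5]
width: 0.347
```

play_rows:
  series:
    - [0,0,0,0,0,0.1,0]
    - [0,0,0,0,0,0.2,0]
    - [0,0,0,0,0,0.3,0]
    - [0,0,0,0,0,0.4,0]
    - [0,0,0,0,0,0.4,0]

```text
t: 8.52
tcp_pos: [508.1, 130.0, 192.9]
ee_rot: [0.999, 0.037, 0.001, 0.0]
ft_force: [-1.9, -0.6, 10.2]
width: 0.345
```

play_rows:
  series:
    - [0,0,0,0,0,0.05,0]
    - [0,0,0,0,0,0.1,0]
    - [0,0,0,0,0,0.15,0]
    - [0,0,0,0,0,0.15,0]
    - [0,0,0,0,0,0.15,0]

```text
t: 8.93
tcp_pos: [508.1, 130.0, 191.5]
ee_rot: [0.999, 0.037, 0.001, 0.0]
ft_force: [-1.3, -1.1, 10.5]
width: 0.344
```

play_rows:
  series:
    - [0,0,0,0,0,0.05,0]
    - [0,0,0,0,0,0.05,0]
    - [0,0,0,0,0,0.1,0]
    - [0,0,0,0,0,0.1,0]
    - [0,0,0,0,0,0.1,0]

```text
t: 9.35
tcp_pos: [508.2, 130.1, 191.1]
ee_rot: [0.999, 0.037, 0.001, 0.0]
ft_force: [-2.7, -2.7, 15.5]
width: 0.345
```

The force rose from 10.5 to 15.5 N while z stalled at 191.1, so the handle is on its stop. I'll add a little margin and check.

play_rows:
  series:
    - [0,0,0,0,0,0.04,0]
    - [0,0,0,0,0,0.04,0]
    - [0,0,0,0,0,0.04,0]
    - [0,0,0,0,0,0.04,0]
    - [0,0,0,0,0,0.04,0]

```text
t: 9.77
tcp_pos: [508.3, 130.1, 191.1]
ee_rot: [0.999, 0.037, 0.001, 0.0]
ft_force: [-3.0, -3.1, 19.0]
width: 0.343
```

play_rows:
  series:
    - [0,0,0,0,0,0,0]
    - [0,0,0,0,0,0,0]
    - [0,0,0,0,0,0,0]
    - [0,0,0,0,0,0,0]
    - [0,0,0,0,0,0,0]

```text
t: 10.18
tcp_pos: [508.3, 130.1, 191.1]
ee_rot: [0.999, 0.037, 0.001, 0.0]
ft_force: [-3.0, -3.4, 19.8]
width: 0.345
```

```bash
python3 - <<'E'
from h import *
w=snap('wrist','w7');d=snap('side','s7');s=r.read_state();print(s['tcp_pos'],s['ft_force'],s['width'])
im=np.zeros((600,800,3),np.uint8)
im[:300,:400]=cv2.resize(w['pixels'][120:180,240:320],(400,300),interpolation=2)
im[:300,400:]=cv2.resize(d['pixels'][220:295,150:250],(400,300),interpolation=2)
im[300:,:400]=cv2.resize(d['pixels'],(400,300),interpolation=3)
cv2.imwrite('pics/c7.png',im[:,:,::-1])
E
```

```text
[508.30019363 130.05873921 191.03837344] [-3.25756522 -1.45798695 19.38231405] 0.3476026575543741
```

View pics/c7.png

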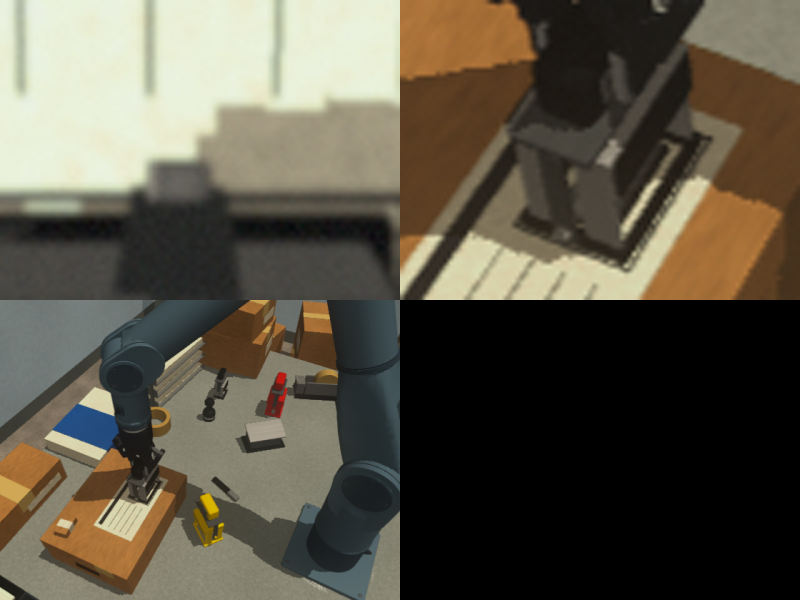

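The foot is still seated in the outline, the handle is down, the carton is undisturbed and the other stamps are standing. I'll hold briefly and then hand in.

play_rows:
  series:
    - [0,0,0,0,0,0,0]
    - [0,0,0,0,0,0,0]
    - [0,0,0,0,0,0,0]
    - [0,0,0,0,0,0,0]
    - [0,0,0,0,0,0,0]

```text
t: 10.7
tcp_pos: [508.3, 130.1, 191.1]
ee_rot: [0.999, 0.037, 0.001, 0.0]
ft_force: [-3.2, -3.0, 19.0]
width: 0.341
```

play_rows:
  series:
    - [0,0,0,0,0,0,0]
    - [0,0,0,0,0,0,0]
    - [0,0,0,0,0,0,0]
    - [0,0,0,0,0,0,0]
    - [0,0,0,0,0,0,0]

```text
t: 11.12
tcp_pos: [508.3, 130.1, 191.1]
ee_rot: [0.999, 0.037, 0.001, 0.0]
ft_force: [-3.6, -3.3, 19.2]
width: 0.345
```

```bash
python3 -c "
from rig import r
s=r.read_state();print(s['t'],s['tcp_pos'],s['ft_force'],s['width']);print(r.finish_job())"
```

```text
11.1167 [508.29269843 130.07562666 191.05059482] [-3.55915912 -3.34039132 19.1851739 ] 0.3447257243346705
the job is handed in; nothing more can be done
None
```

I took the large black stamp by its grip and set it in the label's empty box, front toward the label's lower edge. I pressed the handle down to its stop and handed the job in at 11.1 s, still holding it down. The hand-in gives no verdict, and the print itself was hidden under the stamp, so I could not check it.

- **Fit:** a close look after the foot touched the lid showed margins of about 2 mm on the sides I could measure. The yaw matched the label at about 4.3°.
- **Press:** the tool went down about 28 mm after the foot touched. It then stalled at z = 191.1 mm while the force rose from 10.5 N to a steady 19 N, which means the handle was on its stop.
- **Surroundings:** in the last picture the carton lid looked undamaged, and the small and round stamps were still standing.
- **Disagreements:** the first top-view estimate of the box was about 3 mm off from the close views, and I corrected that before lowering. The wrist and side views differed by up to about 1 mm on the final offset, so I used a value in between.
- **Possible early contact:** the foot touched about 1 to 2 mm sooner than I expected, already at its final place in the box, so it should have made no stray print.

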